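# Latch down the ejector bar of a copper-plaque jig

### The job

Lock the jig's spring-loaded ejector bar down so that the copper plaque can be chased: press the bar into its housing until its nub is below the keeper plate, and keep it down while you slide the keeper over it. Then push the keeper on, feeling for the place, until the nub springs up into the keeper's window and the bar stays trapped when you let go. Press and push gently, no harder than the spring and the slide need (the bar below 25 N, the keeper below 18 N), and leave the other things on the bench where they are.

Things in the scene. Friction and masses are not known exactly. Their poses are not given: they have to be found in the camera images.
- jig: Fixed jig; origin on the table, under the ejector bar's centre line; z up; the keeper slides to its +y. Plywood board 15 mm thick; grey housing 100 mm wide (x), y -128 to 75 mm, top at z 56 mm; framed copper plaque at +x. Rails on the housing: y -54 to 75 mm, tops at z 87.5 mm, 72 mm free between them. The aluminium ejector bar stands in the middle of the housing (x 0).
- ejector (a joint): Depth of the pressed bar, m: 0 = up, 0.0165 = hard bottom. Spring about 5 N at 0, 10 N at 0.0085, 13 N at 0.0135, 15 N at 0.0165. The nub's top passes under the keeper from about 0.0135: aim at 0.0145 to 0.016. Eased off under the solid plate, the bar stays at about 0.0135; with the nub in the window it stops at about 0.0085, trapped by its shoulder; else it follows the fingers up.
- keeper (a joint): How far the keeper has slid to the jig's +y, m: 0 = fully back, 0.078 = end of its track; starts at 0 to 0.01; friction about 1.5 N. The window meets the nub somewhere from 0.038 to 0.074, by the bar's place; the raised nub then blocks the keeper within 2 mm. With the bar up, the nub's front blocks it 25 mm earlier; the solid front strip is over the nub from 22 to 2 mm earlier.
- tab (a point): Middle of the rear (-y) face of the keeper's push tab, z 94.5 mm, the face to push toward +y. Tab 64 mm wide, 8 mm thick, top at z 106.5 mm. The pad lies under it: closed fingers pressing the pad just behind the tab can push it along, and stay on the pad all the way. With the keeper over the nub they can lift 5 to 8 mm off the pad and push the tab alone, against about 5 N.
- bar_line (a point): Fixed point on the jig at the nub's nominal place (x 0, y 25 mm, z 90 mm = nub top at rest). The bar is set anywhere within 18 mm of it along jig y, not measured. Bar, from its true nub: round nub 16 mm diameter, 5 mm above a shoulder y -5 to 8 mm, 48 mm wide; low flat press pad 48 mm wide, y -132 to -20 mm, top at z 75 mm at rest. Axes as the jig's.
- window (a point): Centre of the keeper's window (20 x 20 mm), at the plate's top, 23 mm ahead (+y) of the tab's rear face. The keeper is a flat steel plate, 80 mm wide (x), 40 mm long from the tab's rear face to its front edge, 6 mm thick, underside at z 76.5 mm, running above the pad between the rails.
- punch_a: Loose square steel punch, about 112 x 10 x 10 mm, lying in the plaque's frame. Bystander.
- punch_b: Loose square steel punch, about 97 x 9 x 9 mm, lying on the jig's board on its -x side. Bystander.
- hammer: Loose hammer on the bench. Bystander.
- mug: White mug, 80 mm wide, 90 mm tall, on the bench. Bystander.
- pitch_bowl: Heavy dark bowl of pitch, 180 mm wide, 55 mm tall. Bystander.
- punch_tin: Metal tin, 80 mm wide, 100 mm tall, full of upright punches (to 160 mm). Bystander.
- wood_block: Loose wooden block 90 x 60 x 35 mm. Bystander.

How it is judged:
By the outcome, as a careful person would: the job done as asked, in the order asked, and still so for the second after the job is handed in, with the robot touching nothing.
It also fails if it takes over 61 s, if anything falls off the work surface, if the arm or the gripper's body presses on something with over 40 N, if the wrist force passes 120 N, or if a joint passes its speed limit or range.

### The arm

A 7-joint arm with a two-finger parallel gripper is mounted at the origin on the work surface. World frame = base frame: x ahead of the robot, y to its left, z up, the work surface at z = 0. Lengths are in m, angles in degrees, forces in N, time in s.
With the tool pointing down it reaches from about 0.4 to 0.875 m from the base axis. Payload 19.3 kg.
Tool frame: the origin (TCP) lies at the very end of the fingers, on their centre line; the grasp point (between the pads) lies behind it (env.hold_point_z is the x of the grasp point in the tool frame, in m); x points along the fingers, y is the direction in which the jaws open and shut, and the axes are right-handed (so a half turn about x gives the same grasp; the last joint's range is limited). The gripper opens to 85 mm and grips with 20 to 120 N. Pads are 22 mm wide; open, the fingers measure 114 mm over their backs; the gripper's body (76 mm by 85 mm) begins 54 mm behind the grasp point. The pads swing forward as they close: fully open they stand 13 mm farther back than shut.
Start: joints at [62.04, 29.874, -2.08, 91.645, 1.215, 58.505, -6.463], TCP at [0.254, -0.571, 0.231] pointing down, gripper open.
Joint ranges: [-166.77, 166.77], [-17.47, 122.26], [-85.68, 81.53], [9.62, 139.38], [-72.42, 252.41], [9.2, 110.78], [-144.41, 144.41]. Speed limits (degrees/s): [108.29, 108.29, 136.94, 136.94, 172.46, 172.46, 172.46].

### API

Orientations are given as [roll, pitch, yaw] about the fixed x, y, z axes, in that order (R = Rz(yaw) Ry(pitch) Rx(roll)).
In Python, from rig import env gives the robot as it stands.
- The arm moves only by the tool jog_arm, never from a script. Its argument "increments" is a list of rows, each a list of 5 numbers: the closure, from 0 (fully open) to 1 (shut), then the shift along the world's x, y, z in m, then the turn about the world's z in degrees. In form: [[grip, tx, ty, tz, yaw], ...]. A call has 1 to 5 rows; each row is the pose to reach, as a shift and turn from the pose commanded when the call began; what a row does not reach only later rows make up. A row lasts 1/10 s, in which the tool goes at most 50 mm and 8.59 degrees, less where a joint would pass 70% of its speed; a pose out of reach is approached as far as the arm can. A call with a gripper value outside its range is refused whole. The fingers move at their own pace and stop on an object; "squeeze" is the grip in N (left out, the last holds). Time passes only in rows, so rows that repeat a pose let the fingers close. It gives the time, the measured TCP pose, the force and the opening at its end, in the units of the state.
- env.get_state(): the state, without advancing time (a new reading comes with each control period).
- env.grab_frame(name): name is "side" or "top"; returns the picture (420x560x3 uint8, red, green, blue); there is no depth.
- env.camera_model(name): a dict with "fov_y" (degrees; the focal length in pixels is half the picture's height over the tangent of half this angle, whatever the lens; pixels are square), "cx", "cy" (the principal point, pixels), "k1" (the pictures are not rectified: a ray, as slopes to the right and down, at radius r is drawn at 1 + k1 r^2 times it, then the intrinsics apply), "world_from_camera" (4x4, takes a point from camera to world coordinates). Camera axes: x right, y up, looking along -z (the intrinsics and any distortion apply to the point x, -y, -z); pixel columns grow to the right and rows downward; lengths in m; the calibration is good to about 2 mm. A picture is of the moment at which its call begins. camera_model takes no time and is no camera call.
- env.job_done(): hands the job in, once; it reports no verdict.
The state is a dict: "clock": time; "joints": joint angles; "qvel": joint speeds; "joint_efforts": joint torques, N m; "tool_pos": TCP position; "tool_rot": TCP orientation; "force": force on the tool from outside, world axes, zero at the start; "ft_torque": the same for the moment, N m; "finger_gap": opening from 0.0 (shut) to 1.0 (fully open).
Only numpy, scipy, OpenCV 4.12 (cv2) and the standard library are available. Lean on these libraries where they do the work, as an engineer would, in place of code of your own. Each camera call takes 0.05 s, during which the arm holds its last target.

## Working session

There is one attempt and no reset: what is moved stays moved. The work goes in short steps, Python scripts to look and compute and a tool call to move; the robot and the scene stay as the last step left them, time stands still between calls to the robot, and variables do not carry over. Pictures are saved under pics/ and viewed, and the job is handed in when it is done.

Besides the shell and the picture viewer there is one more tool, called after "Request:" as name([rows], argument=value, ...), one row to a line, values as JSON. jog_arm: Moves the arm, as the interface text tells. Its arguments: {"type":"object","properties":{"increments":{"type":"array"},"squeeze":{"type":"number"}},"required":["increments"]}

```bash
ls; mkdir -p pics
python3 - <<'E'
from rig import env
import cv2,json
print(env.get_state())
for n in("side","top"):
    cv2.imwrite(f"pics/{n}0.png",env.grab_frame(n)[:,:,::-1]); print(env.camera_model(n))
print(env.hold_point_z)
E
```

```text
pics
{'clock': 0.0, 'joints': array([62.03860723, 29.90820875, -2.07965106, 91.67275047,  1.21463313,
       58.50654605, -6.46146716]), 'qvel': array([-1.07422257e-01, -3.57430997e-05, -3.22858714e-02, -7.10933537e-02,
       -8.96003450e-02,  5.72143690e-02,  3.80136683e-02]), 'joint_efforts': array([-1.40222484e-03, -9.27095175e+01,  1.97876640e+00, -3.69928193e+01,
        1.76951877e-02,  8.27976532e-03,  1.18085586e-05]), 'tool_pos': array([ 0.25341616, -0.57094704,  0.23074284]), 'tool_rot': array([-85.11163995,  89.93454589, 118.82695529]), 'force': array([ 0.18662968, -0.3708966 , -0.00628221]), 'ft_torque': array([-0.02101289,  0.03332306,  0.02236121]), 'finger_gap': 1.0000103170069705}
{'fov_y': 44.37540193799374, 'cx': 276.31910650377614, 'cy': 206.94002062653755, 'k1': 0.045775926514243295, 'world_from_camera': array([[-0.87246953,  0.32030032, -0.36905912, -0.09032362],
       [-0.48860007, -0.5844257 ,  0.64785537,  1.13178117],
       [-0.00817935,  0.74555638,  0.66639237,  1.21879591],
       [ 0.        ,  0.        ,  0.        ,  1.        ]])}
{'fov_y': 47.25645013732747, 'cx': 281.16606704948134, 'cy': 206.6903384195879, 'k1': -0.11030687784859669, 'world_from_camera': array([[ 6.27356335e-03,  9.91515202e-01, -1.29839314e-01,
         3.27373181e-01],
       [-9.99910234e-01,  4.68277098e-03, -1.25536830e-02,
        -6.60101466e-04],
       [-1.18391598e-02,  1.29906415e-01,  9.91455575e-01,
         1.52003960e+00],
       [ 0.00000000e+00,  0.00000000e+00,  0.00000000e+00,
         1.00000000e+00]])}
-0.0187
```

View pics/side0.png

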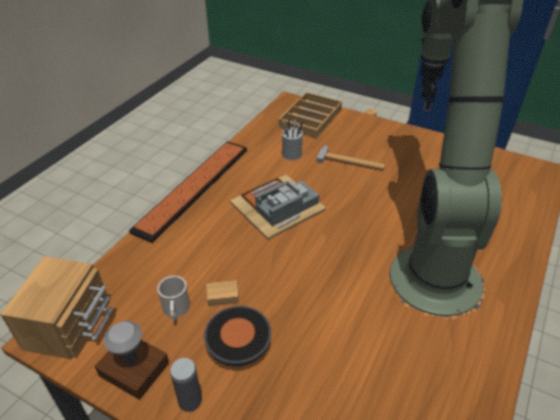

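View pics/top0.png

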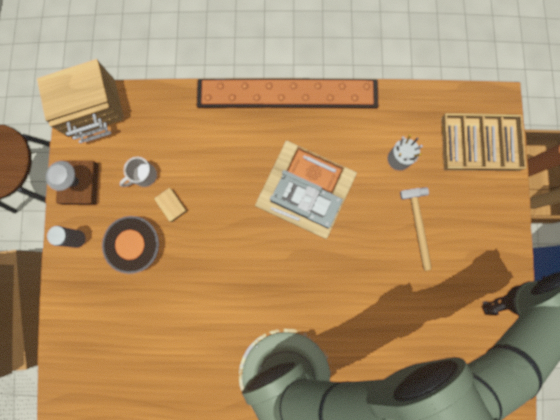

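Run:
```python
import cv2
a=cv2.imread("pics/top0.png")[135:245,245:365]; cv2.imwrite("pics/topc.png",cv2.resize(a,None,fx=5.4,fy=5.4,interpolation=cv2.INTER_CUBIC))
a=cv2.imread("pics/side0.png")[165:245,225:335]; cv2.imwrite("pics/sidec.png",cv2.resize(a,None,fx=7,fy=7,interpolation=cv2.INTER_CUBIC))
```

```text
(no output)
```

View pics/topc.png

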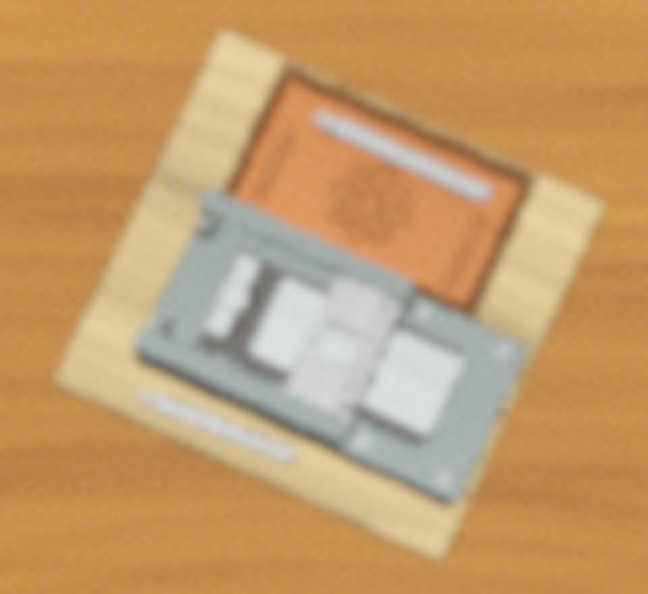

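View pics/sidec.png

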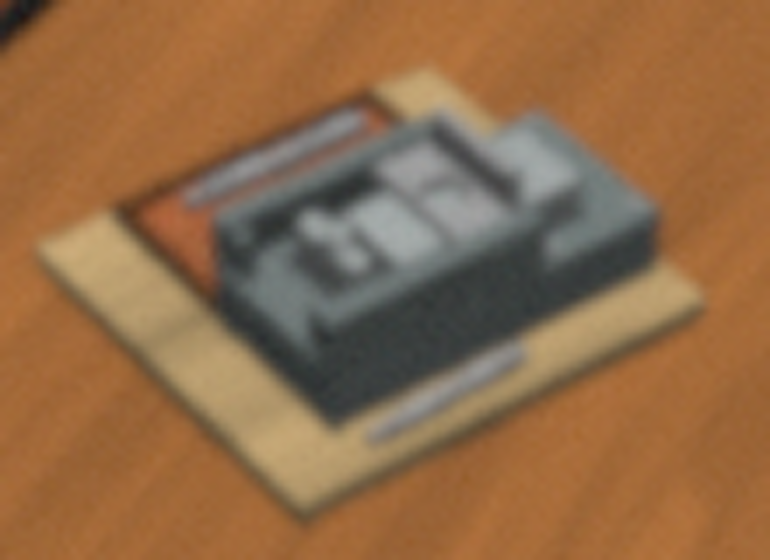

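```bash
cat > h.py <<'E'
from rig import env
import numpy as np, cv2
from scipy.optimize import least_squares
def proj(n,P):
    c=env.camera_model(n); M=np.linalg.inv(c["world_from_camera"]); p=np.atleast_2d(P)@M[:3,:3].T+M[:3,3]
    a=p[:,0]/-p[:,2]; b=-p[:,1]/-p[:,2]; s=1+c["k1"]*(a*a+b*b); f=210/np.tan(np.radians(c["fov_y"]/2))
    return np.c_[c["cx"]+f*a*s,c["cy"]+f*b*s]
def jig(q,P):
    t=q[2]; R=np.array([[np.cos(t),-np.sin(t),0],[np.sin(t),np.cos(t),0],[0,0,1]]); return np.atleast_2d(P)@R.T+[q[0],q[1],0]
def un(n,uv,z):
    return least_squares(lambda w:(proj(n,[w[0],w[1],z])-uv).ravel(),[.5,0]).x
T=lambda u,v:((u+.5)/5.4-.5+245,(v+.5)/5.4-.5+135)
S=lambda u,v:((u+.5)/7-.5+225,(v+.5)/7-.5+165)
E
python3 - <<'E'
from h import *
for u,v,z in [(525,345,.056),(450,500,.056),(205,192,.0875),(138,350,.0875),(412,285,.0875),(345,442,.0875)]: print('T',un('top',T(u,v),z))
for u,v,z in [(655,212,.056),(330,425,.015),(655,260,.015),(215,225,.0875),(318,345,.0875)]: print('S',un('side',S(u,v),z))
obs=[('top',T(525,345),(.05,-.128,.056)),('top',T(450,500),(-.05,-.128,.056)),('top',T(205,192),(.05,.075,.0875)),('top',T(138,350),(-.05,.075,.0875)),
('side',S(655,212),(-.05,-.128,.056)),('side',S(330,425),(-.05,.075,.015)),('side',S(655,260),(-.05,-.128,.015)),('side',S(215,225),(.05,.075,.0875)),('side',S(318,345),(-.05,.075,.0875))]
for sel in ('top','side','topside'):
    o=[x for x in obs if x[0] in sel]
    r=least_squares(lambda q:np.concatenate([(proj(n,jig(q,P))-uv).ravel() for n,uv,P in o]),[.6,-.05,.4])
    print(sel,r.x,np.degrees(r.x[2]),r.fun.round(1))
E
```

```text
T [ 0.54551676 -0.16901484]
T [ 0.45654129 -0.12558291]
T [0.62711278 0.01395461]
T [0.53697972 0.05086162]
T [ 0.57450087 -0.10235255]
T [ 0.48583971 -0.06469046]
S [ 0.45696438 -0.12351401]
S [0.5446005  0.04997781]
S [ 0.4599485 -0.1340169]
S [0.6237236  0.02089565]
S [0.53773429 0.07124144]
top [ 0.55245129 -0.0333189  -0.42322943] -24.249260054885102 [ 0.5  0.   1.3  0.7 -0.2 -0.6 -1.6 -0.2]
side [ 0.55470908 -0.02937719 -0.41346808] -23.689975953060124 [ 0.2 -0.5  0.   2.3 -0.3  1.4 -1.5 -0.9  1.5 -2.3]
topside [ 0.55376265 -0.03185154 -0.42311658] -24.242794078544737 [ 0.  -0.4  0.8  0.3 -0.7 -1.  -2.  -0.7  0.9 -0.6  0.4  1.8  0.4  1.4
 -0.9 -1.4  1.8 -2.7]
```

```bash
cat >> h.py <<'E'
def box(x0,x1,y0,y1,z): return [(x0,y0,z),(x1,y0,z),(x1,y1,z),(x0,y1,z)]
def overlay(q,b,k,tag,src=None):
    L=[(box(-.05,.05,-.128,.075,.056),(255,0,0)),(box(-.05,-.036,-.054,.075,.0875),(0,0,255)),(box(.036,.05,-.054,.075,.0875),(0,0,255)),
       (box(-.04,.04,-.054+k,-.014+k,.0825),(0,255,0)),(box(-.032,.032,-.054+k,-.046+k,.1065),(0,255,255)),(box(-.01,.01,-.041+k,-.021+k,.0825),(0,255,0)),
       (box(-.024,.024,.025+b-.132,.025+b-.020,.075),(255,0,255)),(box(-.024,.024,.020+b,.033+b,.085),(255,255,0)),(box(-.008,.008,.017+b,.033+b,.09),(255,255,0))]
    for n,(u0,u1,v0,v1),s in (('top',(255,350,160,235),8),('side',(250,325,175,232),10)):
        im=cv2.imread(f"pics/{n}{src or '0'}.png")[v0:v1,u0:u1]; im=cv2.resize(im,None,fx=s,fy=s,interpolation=cv2.INTER_CUBIC)
        im0=im.copy()
        for P,c in L:
            uv=proj(n,jig(q,P)); uv=((uv-[u0,v0]+.5)*s-.5).round().astype(int)
            cv2.polylines(im,[uv.reshape(-1,1,2)],True,c,1)
        cv2.imwrite(f"pics/ov{tag}_{n}.png",im); cv2.imwrite(f"pics/raw{tag}_{n}.png",im0)
E
python3 -c "
from h import *
overlay([.5535,-.032,-.4235],0,.005,'a')"
```

```text
(no output)
```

View pics/ova_top.png

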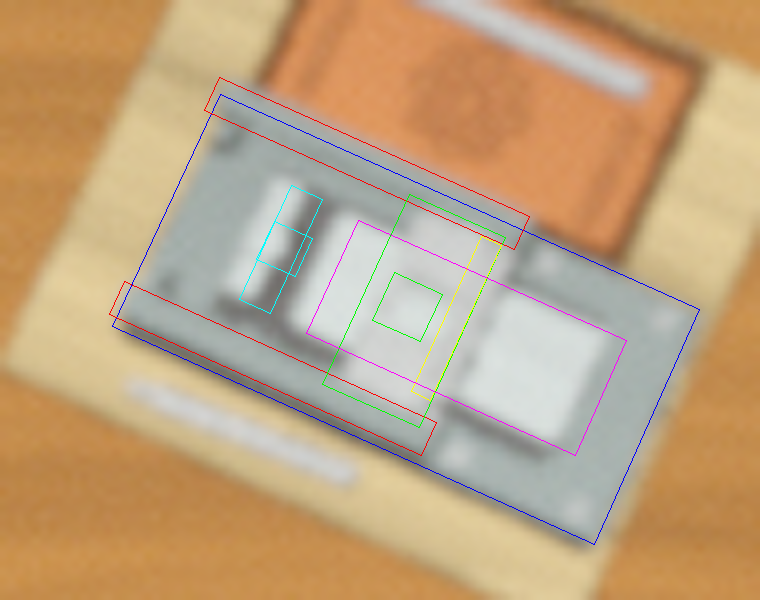

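View pics/ova_side.png

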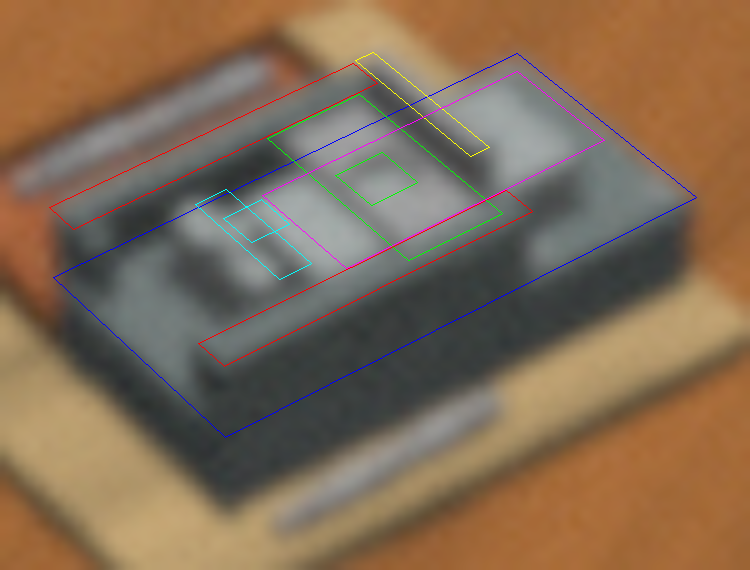

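View pics/rawa_side.png

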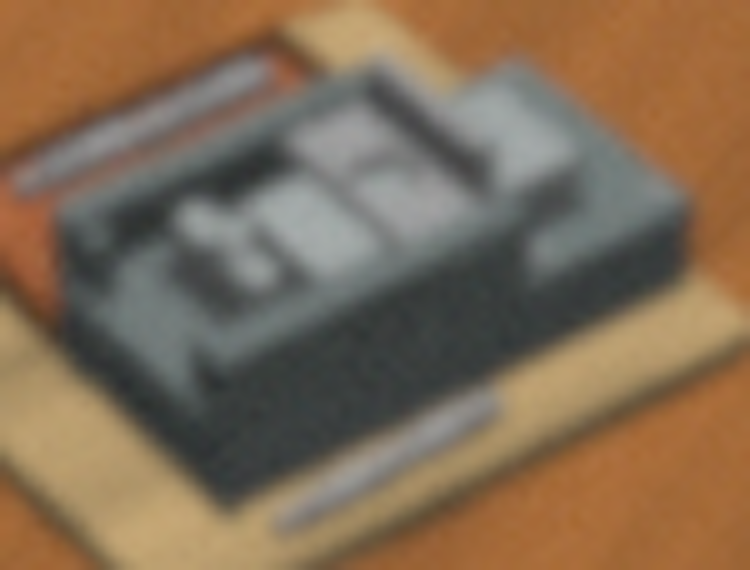

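View pics/rawa_top.png

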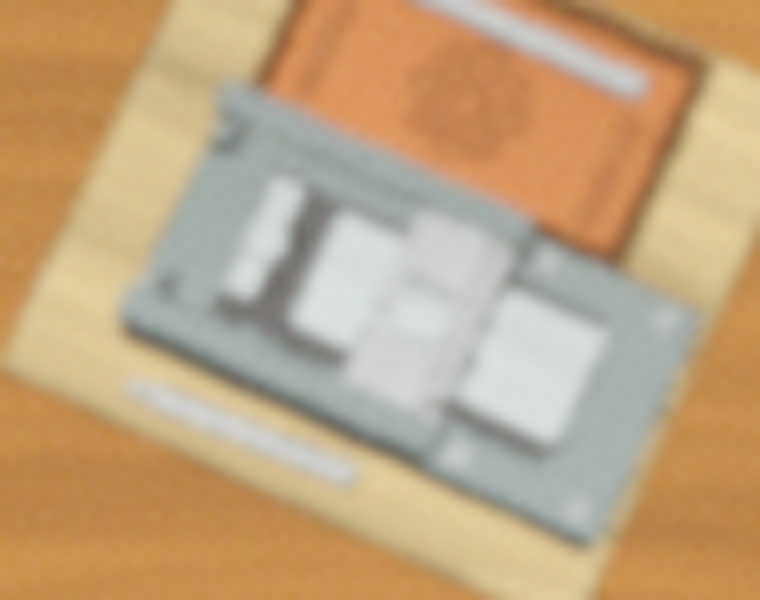

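```bash
cat > fit.py <<'E'
from h import *
A=lambda u,v:((u+.5)/8-.5+255,(v+.5)/8-.5+160)
B=lambda u,v:((u+.5)/10-.5+250,(v+.5)/10-.5+175)
J=[('top',A(223,88),(.05,.075,.0875)),('top',A(125,312),(-.05,.075,.0875)),('top',A(540,217),(.05,-.054,.0875)),('top',A(430,460),(-.05,-.054,.0875)),
('top',A(699,315),(.05,-.128,.056)),('top',A(598,545),(-.05,-.128,.056)),
('side',B(60,212),(.05,.075,.0875)),('side',B(203,355),(-.05,.075,.0875)),('side',B(528,225),(-.05,-.054,.0875)),('side',B(690,200),(-.05,-.128,.056)),('side',B(228,510),(-.05,.075,.015)),('side',B(690,265),(-.05,-.128,.015))]
K=[('top',A(413,212),(.04,-.014,.0825)),('top',A(345,378),(-.04,-.014,.0825)),('top',A(522,262),(.032,-.054,.1065)),('top',A(452,408),(-.032,-.054,.1065)),
('side',B(290,140),(.04,-.014,.0825))]
N=[('top',A(608,322),(.024,-.107,.075)),('top',A(553,450),(-.024,-.107,.075)),('top',A(343,208),(.024,.005,.075)),('top',A(290,333),(-.024,.005,.075)),
('top',A(270,180),(.024,.033,.085)),('top',A(224,293),(-.024,.033,.085)),('side',B(320,285),(-.024,.005,.075)),('side',B(250,200),(.024,.005,.075)),('side',B(195,208),(0,.025,.09)),('side',B(575,158),(-.024,-.107,.075))]
def f(p,full=True,cams='topside'):
    r=[]
    for L,s in ((J,0),(K,p[4]),(N,p[3])):
        for n,uv,P in L:
            if n in cams: r.append((proj(n,jig(p[:3],np.add(P,(0,s,0))))-uv).ravel())
    return np.concatenate(r)
for c in('top','side','topside'):
    r=least_squares(f,[.553,-.032,-.42,0,.005],kwargs=dict(cams=c),loss='soft_l1'); print(c,r.x.round(4),np.degrees(r.x[2])); 
print(f(r.x).reshape(-1,2).round(1).tolist())
overlay(r.x[:3],r.x[3],r.x[4],'b')
E
python3 fit.py
```

```text
top [ 5.519e-01 -3.470e-02 -4.199e-01  1.030e-02 -1.000e-04] -24.057595742207486
side [ 0.5549 -0.0334 -0.4462  0.0114 -0.0028] -25.562914155289487
topside [ 0.5531 -0.034  -0.4283  0.01   -0.0012] -24.53789598410947
[[0.3, -1.2], [-1.4, 0.3], [-0.7, 0.2], [-0.6, -0.4], [0.6, -0.4], [-0.0, 0.2], [-0.6, -0.8], [2.4, 0.8], [0.8, -1.6], [1.0, -0.5], [0.1, 1.2], [0.5, 1.9], [2.1, -1.3], [-0.4, 1.7], [-0.1, -1.0], [-0.2, 0.1], [-0.4, -1.2], [-0.1, 1.2], [0.3, -0.5], [-0.4, 0.2], [-0.4, -1.3], [0.4, -0.6], [-0.5, -0.6], [0.6, -0.8], [-0.8, 0.3], [4.1, 2.1], [1.1, -0.9]]Traceback (most recent call last):
  File "fit.py", line 20, in <module>
    overlay(r.x[:3],r.x[3],r.x[4],'b')
    ~~~~~~~^^^^^^^^^^^^^^^^^^^^^^^^^^^
  File "h.py", line 23, in overlay
    uv=proj(n,jig(q,P)); uv=((uv-[u0,v0]+.5)*s-.5).round().astype(int)
  File "h.py", line 5, in proj
    c=env.camera_model(n); M=np.linalg.inv(c["world_from_camera"]); p=np.atleast_2d(P)@M[:3,:3].T+M[:3,3]
ValueError: time passes only in moves, steps and waits
```

```bash
sleep 1
```

```text
(no output)
```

View pics/ovb_top.png

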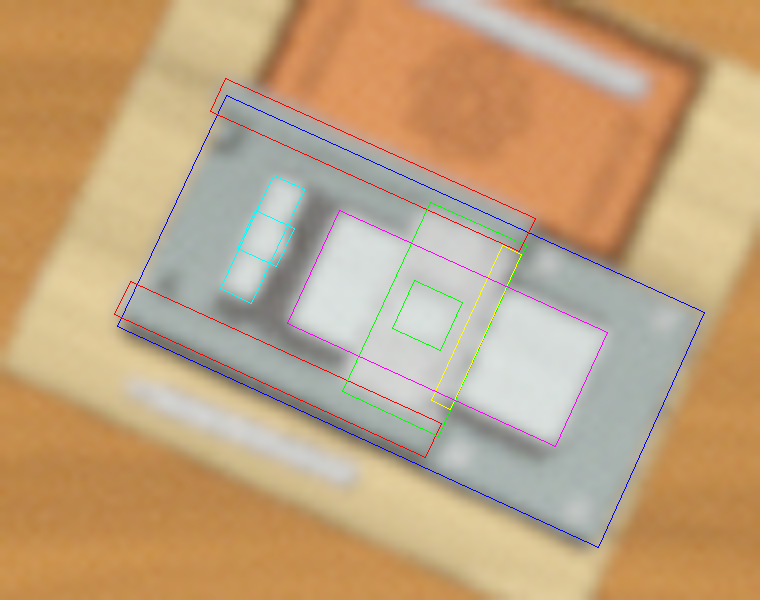

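Run:
```python
import re
s=open('h.py').read().replace("from scipy.opt","_C={n:env.camera_model(n) for n in('side','top')}\nfrom scipy.opt",1).replace("c=env.camera_model(n); M","c=_C[n]; M")
open('h.py','w').write(s)
from h import *
from scipy.spatial.transform import Rotation as R
overlay([.5525,-.034,-.425],.0105,.001,'c')
st=env.get_state(); m=R.from_euler('xyz',st['tool_rot'],degrees=True).as_matrix(); print(m.round(3)); a=np.degrees(np.arctan2(m[1,1],m[0,1])); print(a,st['clock'])
for y in(-.072,): print(jig([.5525,-.034,-.425],[0,y,0])-st['tool_pos'])
```

```text
[[-0.001  0.406 -0.914]
 [ 0.001 -0.914 -0.406]
 [-1.    -0.001  0.   ]]
-66.06571282063437 0.1
[[ 0.26941818  0.47140113 -0.23077381]]
```

View pics/ovc_side.png

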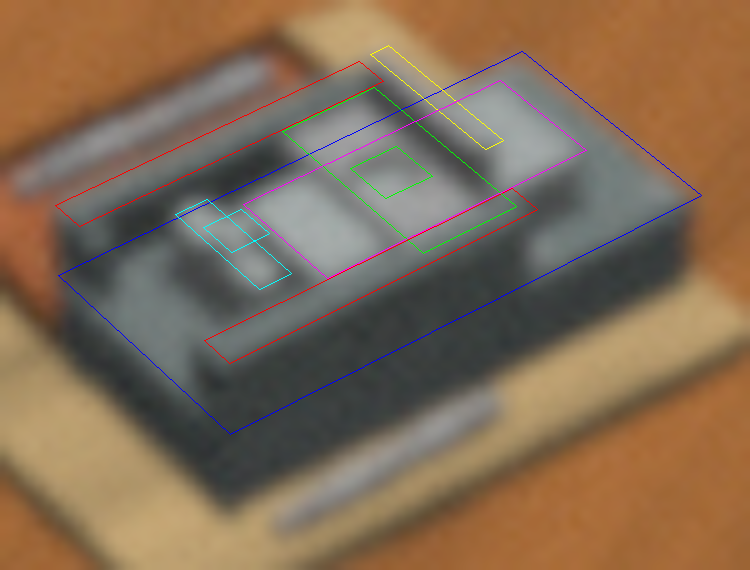

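View pics/ovc_top.png

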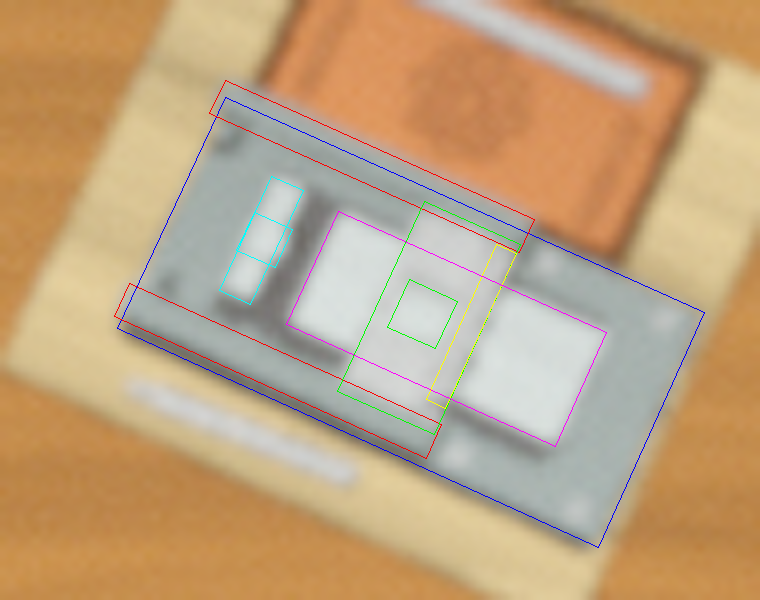

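Request:
jog_arm([
  [1,0.024,0.042,0,7],
  [1,0.048,0.084,0,14],
  [1,0.072,0.126,0,21],
  [1,0.096,0.168,0,28],
  [1,0.12,0.21,0,35],
], squeeze=60)

```text
clock: 0.6
tool_pos: [0.3741, -0.3594, 0.2312]
tool_rot: [-47.5, 90.0, -168.3]
force: [1.6, 0.1, 0.1]
finger_gap: 0.143
```

Request:
jog_arm([
  [1,0.024,0.042,0,6.7],
  [1,0.048,0.084,0,6.7],
  [1,0.072,0.126,0,6.7],
  [1,0.096,0.168,0,6.7],
  [1,0.12,0.21,0,6.7],
])

```text
clock: 1.1
tool_pos: [0.4941, -0.1495, 0.2313]
tool_rot: [-45.3, 90.0, -159.7]
force: [0.5, -0.1, 0.2]
finger_gap: -0.0
```

Request:
jog_arm([
  [1,0.015,0.025,0,0],
  [1,0.03,0.051,0,0],
  [1,0.03,0.051,0,0],
])

```text
clock: 1.4
tool_pos: [0.525, -0.0963, 0.2311]
tool_rot: [-166.5, 89.9, 79.5]
force: [-0.1, -0.8, 0.8]
finger_gap: 0.002
```

Request:
jog_arm([
  [1,-0.003,-0.006,-0.035,0],
  [1,-0.003,-0.006,-0.07,0],
  [1,-0.003,-0.006,-0.1,0],
  [1,-0.003,-0.006,-0.125,0],
  [1,-0.003,-0.006,-0.131,0],
])

```text
clock: 1.9
tool_pos: [0.5189, -0.1066, 0.0979]
tool_rot: [-73.0, 89.8, 172.6]
force: [0.1, -0.4, -0.2]
finger_gap: -0.001
```

Run:
```python
from h import *
from scipy.spatial.transform import Rotation as R
for n in('side','top'): cv2.imwrite(f"pics/{n}1.png",env.grab_frame(n)[:,:,::-1])
st=env.get_state(); print(st['clock'],st['tool_pos'],st['force'])
m=R.from_euler('xyz',st['tool_rot'],degrees=True).as_matrix(); print(np.degrees(np.arctan2(m[1,1],m[0,1])))
q=[.5525,-.034,-.425]
overlay(q,.0105,.001,'d',src='1')
```

```text
2.0 [ 0.52007482 -0.10648069  0.09993643] [ 0.55399377 -0.18452963  0.45077288]
-24.37592338371105
```

View pics/ovd_side.png

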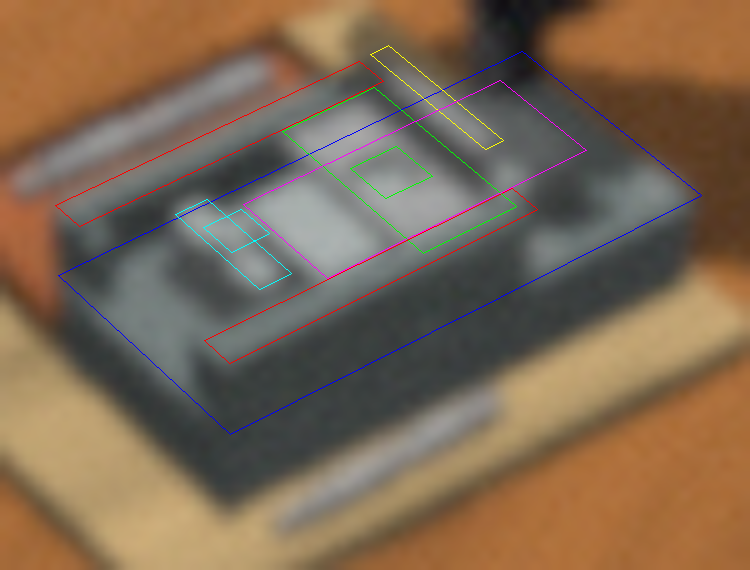

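View pics/ovd_top.png

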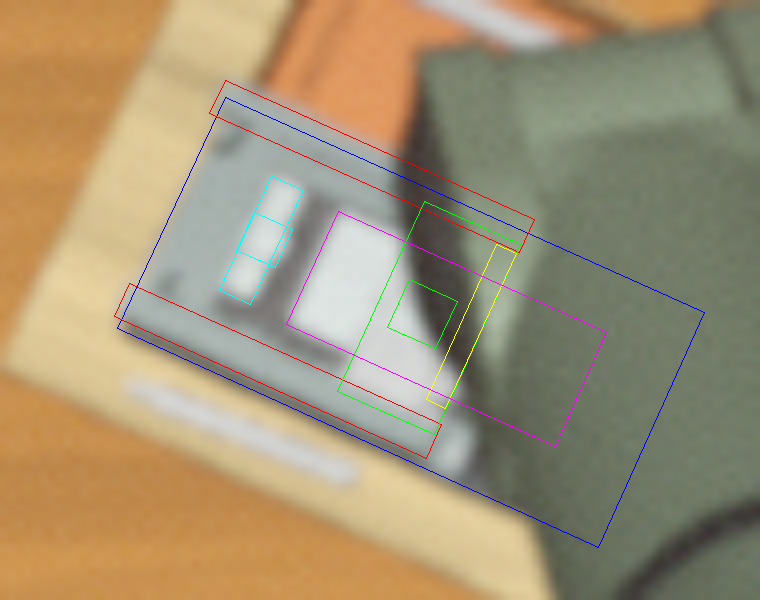

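Request:
jog_arm([
  [1,0.001,0.002,-0.008,0],
  [1,0.002,0.004,-0.015,0],
  [1,0.002,0.004,-0.02,0],
  [1,0.002,0.004,-0.021,0],
  [1,0.002,0.004,-0.021,0],
])

```text
clock: 2.5
tool_pos: [0.5225, -0.1022, 0.0793]
tool_rot: [-66.1, 90.0, 179.6]
force: [-0.6, 0.3, 0.3]
finger_gap: 0.003
```

Request:
jog_arm([
  [1,0,0,-0.001,0],
  [1,0,0,-0.002,0],
  [1,0,0,-0.003,0],
  [1,0,0,-0.004,0],
  [1,0,0,-0.004,0],
])

```text
clock: 3.0
tool_pos: [0.5225, -0.1022, 0.0752]
tool_rot: [-64.9, 90.0, -179.2]
force: [0.7, 1.0, -0.3]
finger_gap: 0.003
```

Request:
jog_arm([
  [1,0,0,-0.001,0],
  [1,0,0,-0.002,0],
  [1,0,0,-0.003,0],
  [1,0,0,-0.004,0],
  [1,0,0,-0.004,0],
])

```text
clock: 3.5
tool_pos: [0.5226, -0.1023, 0.0714]
tool_rot: [58.2, 90.0, -56.2]
force: [-2.1, 0.1, 6.4]
finger_gap: -0.004
```

Request:
jog_arm([
  [1,0,0,-0.002,0],
  [1,0,0,-0.004,0],
  [1,0,0,-0.006,0],
  [1,0,0,-0.008,0],
  [1,0,0,-0.008,0],
])

```text
clock: 4.0
tool_pos: [0.5226, -0.1023, 0.0635]
tool_rot: [46.0, 90.0, -68.4]
force: [-3.0, -0.9, 10.7]
finger_gap: -0.0
```

Request:
jog_arm([
  [1,0,0,-0.001,0],
  [1,0,0,-0.002,0],
  [1,0,0,-0.003,0],
  [1,0,0,-0.003,0],
])

```text
clock: 4.4
tool_pos: [0.5226, -0.1023, 0.0607]
tool_rot: [64.3, 90.0, -50.1]
force: [-3.3, 0.4, 12.8]
finger_gap: -0.0
```

Request:
jog_arm([
  [1,0,0,-0.0005,0],
  [1,0,0,-0.001,0],
  [1,0,0,-0.001,0],
  [1,0,0,-0.001,0],
])

```text
clock: 4.8
tool_pos: [0.5226, -0.1023, 0.0598]
tool_rot: [67.0, 90.0, -47.3]
force: [-3.6, -0.1, 13.6]
finger_gap: -0.0
```

Run:
```python
from h import *
s=env.get_state(); print(s['clock'],s['tool_pos'],s['force'],s['ft_torque'])
```

```text
4.8 [ 0.52264351 -0.10233624  0.05978869] [-3.62010651 -0.14275303 13.59503665] [0.07523605 0.82835857 0.03215649]
```

Request:
jog_arm([
  [1,0.0008,0.0018,0,0],
  [1,0.0016,0.0036,0,0],
  [1,0.0025,0.0055,0,0],
  [1,0.0033,0.0073,0,0],
  [1,0.0041,0.0091,0,0],
])

```text
clock: 5.3
tool_pos: [0.5265, -0.0948, 0.0598]
tool_rot: [20.6, 89.9, -93.8]
force: [-4.6, -9.0, 14.2]
finger_gap: 0.002
```

Request:
jog_arm([
  [1,0.0008,0.0018,0,0],
  [1,0.0016,0.0036,0,0],
  [1,0.0025,0.0055,0,0],
  [1,0.0033,0.0073,0,0],
  [1,0.0041,0.0091,0,0],
])

```text
clock: 5.8
tool_pos: [0.5307, -0.0858, 0.0598]
tool_rot: [23.7, 89.9, -90.7]
force: [-4.4, -9.6, 12.6]
finger_gap: 0.002
```

Request:
jog_arm([
  [1,0.0008,0.0018,0,0],
  [1,0.0016,0.0036,0,0],
  [1,0.0025,0.0055,0,0],
  [1,0.0033,0.0073,0,0],
  [1,0.0041,0.0091,0,0],
])

```text
clock: 6.3
tool_pos: [0.5348, -0.0768, 0.0598]
tool_rot: [23.8, 89.9, -90.6]
force: [-4.3, -9.5, 12.9]
finger_gap: 0.0
```

```bash
cat > look.py <<'E'
import sys
from h import *
t=sys.argv[1]
for n in('side','top'): cv2.imwrite(f"pics/{n}{t}.png",env.grab_frame(n)[:,:,::-1])
st=env.get_state(); q=[.5525,-.034,-.425]; p=st['tool_pos']; c,s=np.cos(q[2]),np.sin(q[2]); d=p[:2]-q[:2]
print(st['clock'],'jig',(c*d[0]+s*d[1]).round(4),(-s*d[0]+c*d[1]).round(4),p[2].round(4),'F',st['force'].round(1),'push',(np.array([-s,c])@st['force'][:2]).round(1))
overlay(q,.0105,float(sys.argv[2]),'x'+t,src=t)
E
python3 look.py 2 .009
```

```text
6.4 jig 0.0015 -0.0459 0.0598 F [-3.2 -8.  14. ] push -8.6
```

View pics/ovx2_side.png

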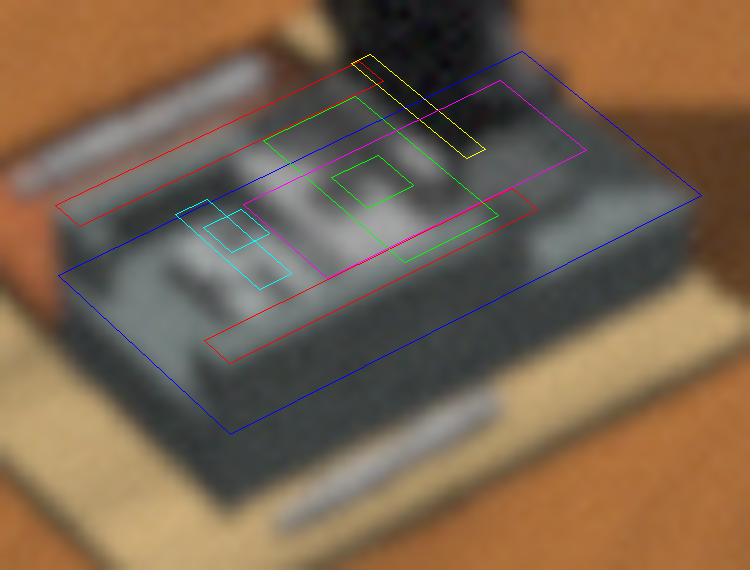

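Request:
jog_arm([
  [1,0.0008,0.0018,0,0],
  [1,0.0016,0.0036,0,0],
  [1,0.0025,0.0055,0,0],
  [1,0.0033,0.0073,0,0],
  [1,0.0041,0.0091,0,0],
])

```text
clock: 6.9
tool_pos: [0.5389, -0.0676, 0.0598]
tool_rot: [24.5, 89.9, -90.0]
force: [-3.2, -9.2, 14.3]
finger_gap: 0.001
```

Request:
jog_arm([
  [1,0.0008,0.0018,0,0],
  [1,0.0016,0.0036,0,0],
  [1,0.0025,0.0055,0,0],
])

```text
clock: 7.2
tool_pos: [0.5414, -0.0622, 0.0598]
tool_rot: [22.5, 89.9, -92.0]
force: [-3.8, -10.5, 14.3]
finger_gap: -0.0
```

Request:
jog_arm([
  [1,0.0004,0.0009,0,0],
  [1,0.0008,0.0018,0,0],
  [1,0.0012,0.0027,0,0],
])

```text
clock: 7.5
tool_pos: [0.5426, -0.0595, 0.0598]
tool_rot: [24.0, 89.9, -90.5]
force: [-3.8, -10.5, 14.4]
finger_gap: -0.003
```

Request:
jog_arm([
  [1,0.0004,0.0009,0,0],
  [1,0.0008,0.0018,0,0],
  [1,0.0012,0.0027,0,0],
])

```text
clock: 7.8
tool_pos: [0.5438, -0.0568, 0.0598]
tool_rot: [23.2, 89.9, -91.3]
force: [-4.1, -9.4, 14.5]
finger_gap: 0.0
```

Request:
jog_arm([
  [1,0.0004,0.0009,0,0],
  [1,0.0008,0.0018,0,0],
  [1,0.0012,0.0027,0,0],
])

```text
clock: 8.1
tool_pos: [0.545, -0.0541, 0.0599]
tool_rot: [24.8, 89.9, -89.6]
force: [-3.9, -9.0, 13.7]
finger_gap: -0.003
```

Request:
jog_arm([
  [1,0.0004,0.0009,0,0],
  [1,0.0008,0.0018,0,0],
  [1,0.0012,0.0027,0,0],
])

```text
clock: 8.4
tool_pos: [0.5462, -0.0514, 0.0598]
tool_rot: [24.0, 89.9, -90.4]
force: [-4.3, -8.9, 13.9]
finger_gap: -0.003
```

Request:
jog_arm([
  [1,0.0004,0.0009,0,0],
  [1,0.0008,0.0018,0,0],
  [1,0.0012,0.0027,0,0],
])

```text
clock: 8.7
tool_pos: [0.5474, -0.0487, 0.0599]
tool_rot: [24.7, 89.9, -89.7]
force: [-4.2, -10.4, 13.7]
finger_gap: -0.0
```

Request:
jog_arm([
  [1,0.0004,0.0009,0,0],
  [1,0.0008,0.0018,0,0],
  [1,0.0012,0.0027,0,0],
])

```text
clock: 9.0
tool_pos: [0.5486, -0.046, 0.0598]
tool_rot: [24.2, 89.9, -90.2]
force: [-4.1, -9.9, 13.6]
finger_gap: 0.0
```

```bash
python3 look.py 3 .0535
```

```text
9.1 jig 0.0014 -0.0123 0.0598 F [-3.2 -9.5 14.2] push -10.0
```

View pics/ovx3_side.png

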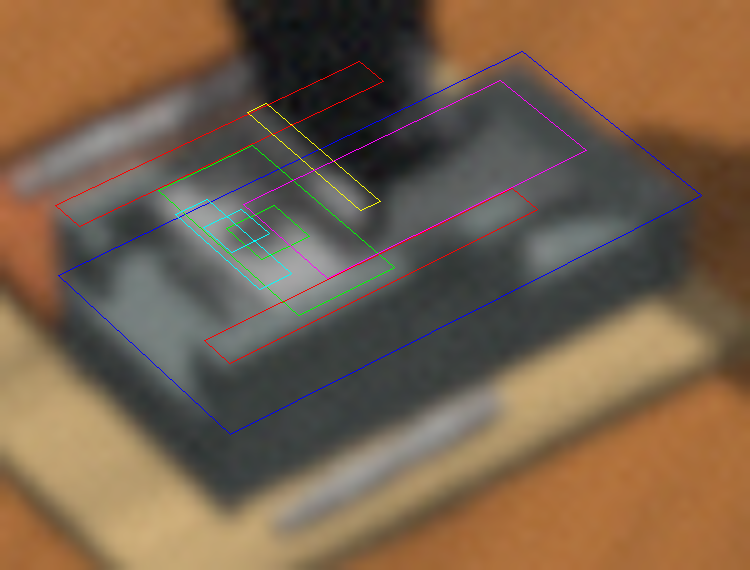

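View pics/ovx3_top.png

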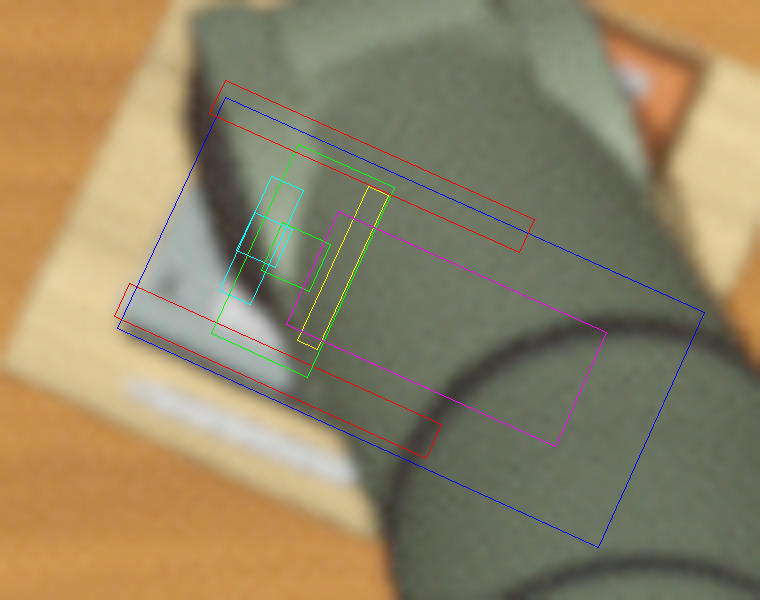

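Request:
jog_arm([
  [1,0,0,0.002,0],
  [1,0,0,0.004,0],
  [1,0,0,0.006,0],
  [1,0,0,0.008,0],
  [1,0,0,0.008,0],
])

```text
clock: 9.6
tool_pos: [0.5489, -0.044, 0.0676]
tool_rot: [133.3, 90.0, 18.9]
force: [-0.7, -0.5, 1.6]
finger_gap: 0.002
```

```bash
python3 look.py 4 .0535
```

```text
9.7 jig 0.0009 -0.0105 0.0675 F [-0.3 -0.4  4. ] push -0.4
```

View pics/ovx4_side.png

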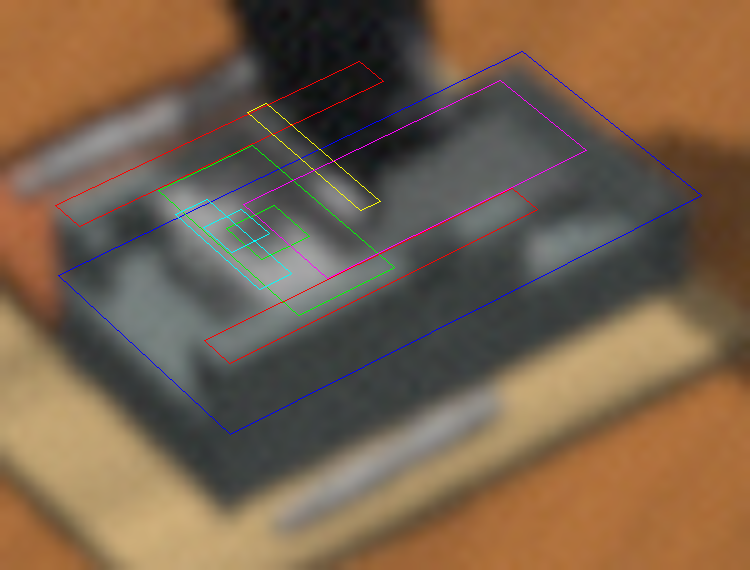

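Request:
jog_arm([
  [1,0,0,0,0],
  [1,0,0,0,0],
])

```text
clock: 9.9
tool_pos: [0.5486, -0.0441, 0.0672]
tool_rot: [-61.6, 90.0, -176.0]
force: [-0.7, -0.9, 1.1]
finger_gap: 0.001
```

Request:
jog_arm([
  [1,0,0,0,0],
  [1,0,0,0,0],
])

```text
clock: 10.1
tool_pos: [0.5486, -0.0442, 0.0672]
tool_rot: [-64.3, 90.0, -178.7]
force: [-0.5, -1.2, 0.3]
finger_gap: -0.0
```

Request:
jog_arm([
  [1,0.0004,0.0009,0.0005,0],
  [1,0.0008,0.0018,0.001,0],
  [1,0.0012,0.0027,0.001,0],
  [1,0.0016,0.0036,0.001,0],
])

```text
clock: 10.5
tool_pos: [0.5496, -0.0415, 0.0681]
tool_rot: [-28.0, 89.9, -142.4]
force: [-3.2, -7.3, -0.9]
finger_gap: -0.001
```

Request:
jog_arm([
  [1,0.0004,0.0009,0,0],
  [1,0.0008,0.0018,0,0],
  [1,0.0008,0.0018,0,0],
])

```text
clock: 10.8
tool_pos: [0.5505, -0.0395, 0.0681]
tool_rot: [-29.2, 89.9, -143.6]
force: [-0.9, -6.3, -2.7]
finger_gap: 0.001
```

Request:
jog_arm([
  [1,0.0004,0.0009,0,0],
  [1,0.0008,0.0018,0,0],
  [1,0.0008,0.0018,0,0],
])

```text
clock: 11.1
tool_pos: [0.5514, -0.0376, 0.068]
tool_rot: [-31.8, 89.9, -146.2]
force: [-1.1, -5.5, -2.8]
finger_gap: 0.001
```

Request:
jog_arm([
  [1,0.0004,0.0009,0,0],
  [1,0.0008,0.0018,0,0],
  [1,0.0008,0.0018,0,0],
])

```text
clock: 11.4
tool_pos: [0.5523, -0.0356, 0.0681]
tool_rot: [-32.8, 89.9, -147.2]
force: [-2.1, -4.3, -1.4]
finger_gap: 0.005
```

Request:
jog_arm([
  [1,0.0004,0.0009,0,0],
  [1,0.0004,0.0009,0,0],
])

```text
clock: 11.6
tool_pos: [0.5527, -0.0348, 0.0681]
tool_rot: [-27.6, 89.9, -142.0]
force: [-1.5, -5.0, -0.7]
finger_gap: -0.001
```

Request:
jog_arm([
  [1,0.0004,0.0009,0,0],
  [1,0.0004,0.0009,0,0],
])

```text
clock: 11.8
tool_pos: [0.5531, -0.0338, 0.0681]
tool_rot: [-27.1, 89.9, -141.5]
force: [-1.5, -5.7, -2.0]
finger_gap: 0.001
```

Request:
jog_arm([
  [1,0.0004,0.0009,0,0],
  [1,0.0004,0.0009,0,0],
])

```text
clock: 12.0
tool_pos: [0.5536, -0.033, 0.0681]
tool_rot: [-25.1, 89.9, -139.5]
force: [-1.2, -4.7, -1.6]
finger_gap: 0.001
```

Request:
jog_arm([
  [1,0.0004,0.0009,0,0],
  [1,0.0004,0.0009,0,0],
])

```text
clock: 12.2
tool_pos: [0.5538, -0.0323, 0.0681]
tool_rot: [-25.0, 89.9, -139.4]
force: [-1.6, -6.6, -0.7]
finger_gap: 0.001
```

Request:
jog_arm([
  [1,0.0004,0.0009,0,0],
  [1,0.0004,0.0009,0,0],
])

```text
clock: 12.4
tool_pos: [0.5539, -0.0321, 0.0681]
tool_rot: [-19.9, 89.9, -134.3]
force: [-4.1, -10.0, 1.9]
finger_gap: -0.002
```

```bash
python3 look.py 5 .067
```

```text
12.5 jig 0.0005 0.0023 0.0681 F [ -4.  -11.    1.3] push -11.6
```

View pics/ovx5_side.png

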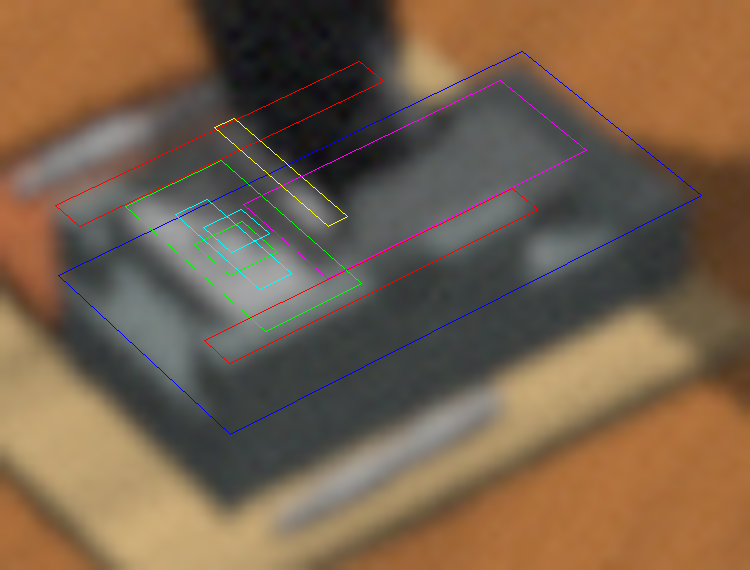

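View pics/rawx5_side.png

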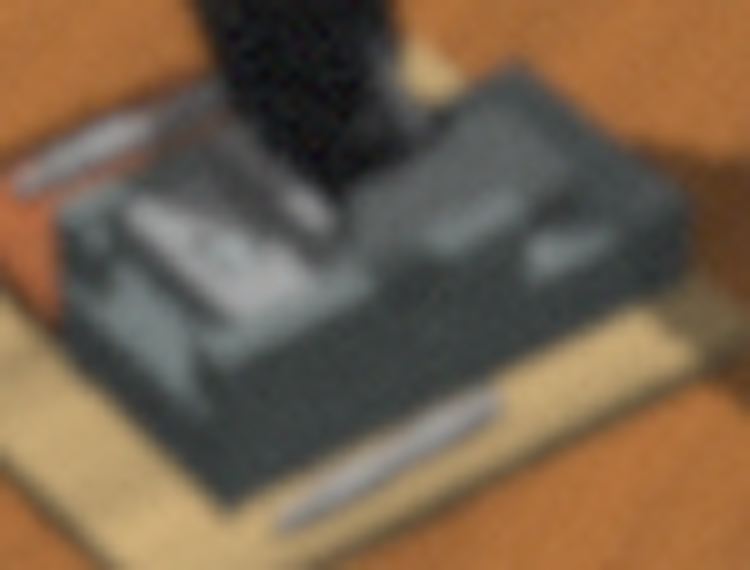

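Request:
jog_arm([
  [1,-0.001,-0.002,0,0],
  [1,-0.002,-0.004,0,0],
  [1,-0.004,-0.008,0.003,0],
  [1,-0.006,-0.013,0.01,0],
  [1,-0.006,-0.013,0.02,0],
])

```text
clock: 13.0
tool_pos: [0.5482, -0.0445, 0.0888]
tool_rot: [-43.0, 90.0, -157.5]
force: [-0.2, 0.2, -0.6]
finger_gap: -0.003
```

Request:
jog_arm([
  [1,-0.008,-0.018,0.04,0],
  [1,-0.016,-0.036,0.08,0],
  [1,-0.03,-0.07,0.11,0],
  [1,-0.045,-0.11,0.13,0],
  [1,-0.06,-0.15,0.14,0],
])

```text
clock: 13.5
tool_pos: [0.4886, -0.195, 0.2314]
tool_rot: [95.6, 89.8, -18.7]
force: [1.6, -1.1, -0.7]
finger_gap: 0.003
```

Request:
jog_arm([
  [1,-0.015,-0.03,0,0],
  [1,-0.03,-0.06,0,0],
  [1,-0.04,-0.09,0,0],
  [1,-0.04,-0.12,0,0],
  [1,-0.04,-0.12,0,0],
])

```text
clock: 14.0
tool_pos: [0.4476, -0.3174, 0.2291]
tool_rot: [44.0, 89.9, -70.7]
force: [-0.5, -0.0, -0.3]
finger_gap: 0.002
```

```bash
python3 look.py 6 .067
```

```text
14.1 jig 0.0206 -0.2976 0.2288 F [ 1.1  0.  -0.1] push 0.5
```

View pics/ovx6_top.png

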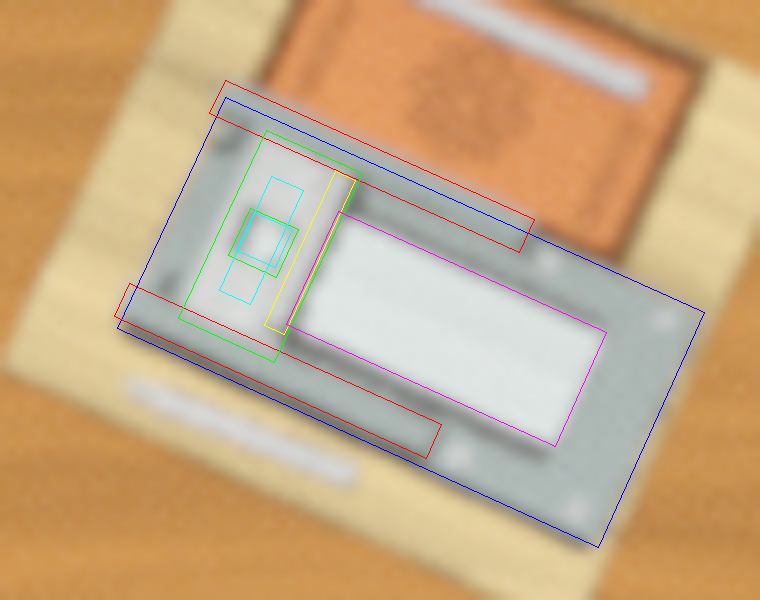

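View pics/rawx6_top.png

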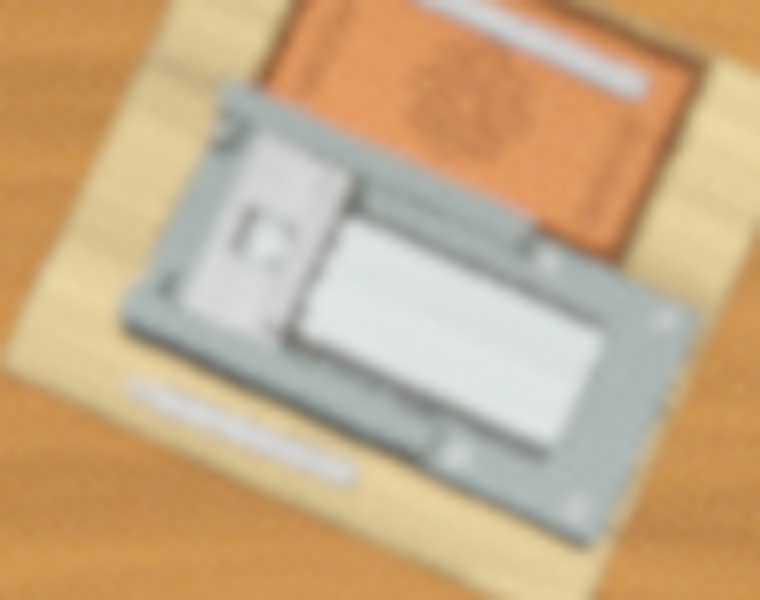

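View pics/rawx6_side.png

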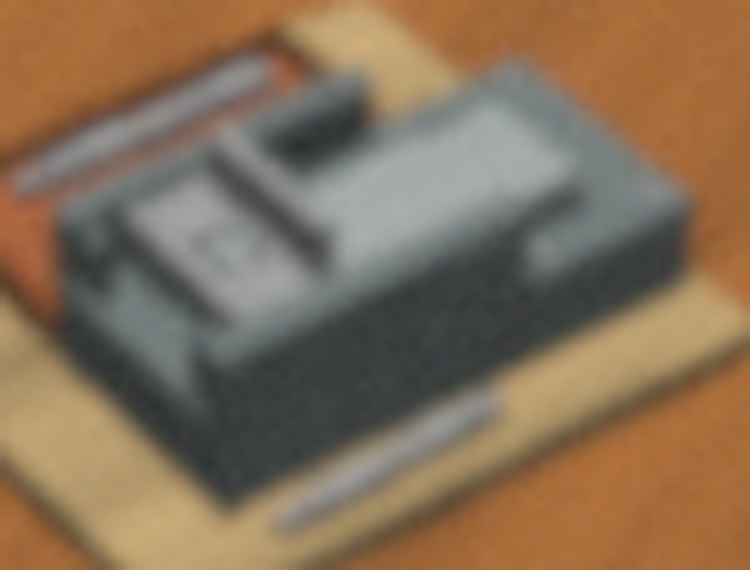

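View pics/top6.png

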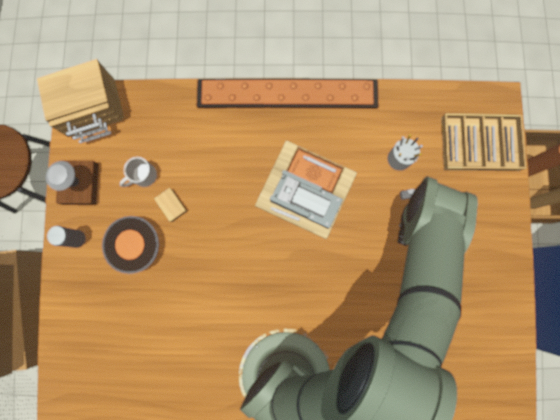

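```bash
python3 -c "
from rig import env
print(env.job_done())"
```

```text
the job is handed in; nothing more can be done
None
```

The ejector bar is locked down: the keeper is over it, the nub is up in the keeper's window, and the bar stayed trapped when I let go. I handed the job in at about 14 s of the 61 s allowed.

- **Pressing:** With closed fingers I pressed the bar to about 15 mm deep. The spring pushed back with about 14 N, and the highest reading was 14.5 N.
- **Sliding the keeper:** I held the bar down and slid the keeper over the nub. The sideways force was 9–11 N, which includes the fingers dragging on the pad.
- **Finding the window:** I lifted about 7 mm off the pad, and the vertical force fell to about 0 to 1 N, so the plate was holding the bar. I then pushed the tab alone against about 5 N (nearly 8 N at first) in 1 mm steps. The keeper stopped at about 67 mm, with the force rising to about 11.6 N, well short of the track's end at 78 mm.
- **Last checks:** After backing away, the top picture shows the nub inside the window and resting against its rear edge. The keeper had not moved. Both punches and the other things looked undisturbed, except that the arm hid most of the hammer in that picture.

Two things were less certain. I did not probe the final height of the bar; that it is trapped rests on the pictures and the blocked push. The two cameras also disagreed by 2–3 mm on where the jig is, so I relied on force for the contacts.

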